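Square the tea chest into the corner rail

ROBOT

A 6-joint arm with a two-finger parallel gripper is mounted at the origin on a cart in front of the work surface, level with it; the furniture and walls round the work are solid. World frame = base frame: x ahead of the robot, y to its left, z up, the work surface at z = 0. Lengths are in mm, angles in rad, forces in N, time in s.
With the tool pointing down it reaches from about 300 to 875 mm from the base axis. Payload 6.4 kg.
Tool frame: the origin (TCP) lies midway between the tips of the shut fingers; the grasp point (between the pads) lies robot.hold_point_z behind it (robot.hold_point_z is the distance from the TCP to the grasp point, in mm); y points along the fingers, z is the direction in which the jaws open and shut, and the axes are right-handed (so a half turn about y gives the same grasp; the last joint's range is limited). The gripper opens to 88 mm and grips with 3 to 60 N. Pads are 18 mm wide; open, the fingers measure 123 mm over their backs; the gripper's body (75 mm by 187 mm) begins 45 mm behind the grasp point.
Start: joints at [-1.372, 0.181, 1.607, -0, 1.354, -0.206], TCP at [226.472, -528.537, 238.714] pointing down, gripper open.
Joint ranges: [-2.99, 2.99], [-0.89, 2.07], [0.3, 2.58], [-1.14, 4.28], [0, 2.63], [-3.12, 3.12]. Speed limits (rad/s): [2.57, 2.57, 3.01, 3.14, 3.14, 3.14].

INTERFACE

Orientations are given as [roll, pitch, yaw] about the fixed x, y, z axes, in that order (R = Rz(yaw) Ry(pitch) Rx(roll)).
In Python, from station import robot gives the robot as it stands.
- The arm moves only by the shell command python3 -m crank 'ROWS' [FORCE]. ROWS is JSON, a list of rows, each a list of 3 entries, a list of its own where there are three numbers: the turn, a rotation vector about the tool's x, y, z in degrees, then the shift along the tool's x, y, z in m, then the closure, from 0 (fully open) to 1 (shut). In form: [[[wx, wy, wz], [x, y, z], jaw], ...]. A call has 1 to 12 rows; each row is the pose to reach, as a shift and turn from the pose measured when the call began, along the tool's axes at that moment; what a row does not reach only later rows make up. A row lasts 1/8 s, in which the tool goes at most 62.5 mm and 10.7 degrees, less where a joint would pass 70% of its speed; a pose out of reach is approached as far as the arm can. A call with a gripper value outside its range is refused whole. The fingers move at their own pace and stop on an object; FORCE is the grip in N (left out, the last holds). Time passes only in rows, so rows that repeat a pose let the fingers close. It gives the time, the measured TCP pose, the force and the opening at its end, in the units of the state.
- robot.get_obs(): the state, without advancing time (a new reading comes with each control period).
- robot.snapshot(name): name is "scene" or "top" or "wrist"; returns the picture (384x512x3 uint8, red, green, blue); there is no depth.
- robot.camera_info(name): a dict with "fovy" (degrees; the focal length in pixels is half the picture's height over the tangent of half this angle, whatever the lens; pixels are square), "cx", "cy" (the principal point, pixels), "origin" and "rotation" of the camera in the world. Camera axes: x right, y down, z forward; pixel columns grow to the right and rows downward; lengths in mm; the calibration is good to about 2 mm. The wrist camera is an equidistant fisheye: a pixel r from the principal point sees the ray r / f radians off the axis. A picture is of the moment at which its call begins: read the wrist's pose just before it. camera_info takes no time and is no camera call; for the wrist camera it gives the pose at the moment of the call.
- robot.job_done(): hands the job in, once; it reports no verdict.
The state is a dict: "time": time; "joint_positions": joint angles; "joint_velocities": joint speeds; "joint_torque": joint torques, N m; "ee_pos": TCP position; "tool_rot": TCP orientation; "force": force on the tool from outside, world axes, zero at the start; "ft_torque": the same for the moment, N m; "gripper_width": opening from 0.0 (shut) to 1.0 (fully open).
Only numpy, scipy, OpenCV 4.12 (cv2) and the standard library are available. Lean on these libraries where they do the work, as an engineer would, in place of code of your own. Each camera call takes 0.05 s, during which the arm holds its last target.

TASK

The hob is off and serves as a tea corner. Slide the closed bamboo tea chest along the hob into the inside corner of the low wooden corner rail, so that it sits square and flush against both arms of the rail, then leave it standing there. Do not lift or tip the chest, and leave the mug and the tea canister where they stand.

Things in the scene. Friction and masses are not known exactly. Their poses are not given: they have to be found in the camera images.
- tea_chest: Loose bamboo chest, lid closed, 0.3 to 0.5 kg, too wide to grip. Footprint 110 mm (its x) by 190 mm (its y), 70 mm high, flat sides; origin: centre of its underside. Its x points roughly towards the robot; on its far (-x) side the lid, 61 to 70 mm up, overhangs 6 mm and passes over the rail. Pushes of 2 to 7 N slide it; pushed above 55 mm height it may tip. It may swing as it slides.
- corner_rail: Fixed L-shaped wooden fence, 40 mm high, 14 mm thick. Origin: on the hob where its two inner faces meet. Its x points away from the robot, y to the left. Back arm: 236 mm along its -y, inner face at x = 0; left arm: 150 mm along its -x, inner face at y = 0. Chest home: centre at x = -55, y = -95 mm in this frame, long side on the back arm, short side on the left arm.
- mug: Loose cream-white mug, 78 mm wide (116 mm with its handle), 101 mm high, at the right of the hob. Origin: centre of its underside. Bystander.
- tea_canister: Loose round green canister with a wooden lid, 87 mm in diameter, 120 mm high, at the right of the hob. Origin: centre of its underside. Bystander.

How it is judged (in metres and radians):
At the end, for the whole second after the job is handed in: The chest stands flat and at rest in the rail's inside corner: its centre within 12 mm of the flush position along each arm, its sides parallel to the rail within 10 degrees (x of tea_chest in the frame of corner_rail between -0.067 and -0.043 m and y of tea_chest in the frame of corner_rail between -0.107 and -0.083 m and angle between the x axis of tea_chest and the x axis of corner_rail, either way round below 0.175 rad and angle between tea_chest's own z axis and vertical below 0.1 rad and height (world z) of tea_chest below 0.01 m and linear speed of tea_chest below 0.02 m/s); the robot touches nothing.
It fails at once if the tea chest is lifted or tipped (height (world z) of tea_chest above 0.03 m or angle between tea_chest's own z axis and vertical above 0.35 rad).
It fails at once if the mug is displaced by more than 30 mm or tipped (distance of mug from where it was at the start of the episode above 0.03 m or angle between mug's own z axis and vertical above 0.3 rad).
It fails at once if the tea canister is displaced by more than 30 mm or tipped (distance of tea_canister from where it was at the start of the episode above 0.03 m or angle between tea_canister's own z axis and vertical above 0.3 rad).
It also fails if it takes over 53 s, if anything falls off the work surface, if the arm or the gripper's body presses on something with over 40 N, if the wrist force passes 120 N, or if a joint passes its speed limit or range.

## Working session

There is one attempt and no reset: what is moved stays moved. The work goes in short steps, Python scripts to look and compute and a shell command to move; the robot and the scene stay as the last step left them, time stands still between calls to the robot, and variables do not carry over. Pictures are saved under pics/ and viewed, and the job is handed in when it is done.

```bash
mkdir -p pics; ls
python3 - <<'E'
from station import robot
import cv2,numpy as np
print(robot.get_obs()); print(robot.hold_point_z)
for n in ("scene","top","wrist"):
    print(n,robot.camera_info(n))
    im=robot.snapshot(n); cv2.imwrite(f"pics/{n}0.png",cv2.cvtColor(im,cv2.COLOR_RGB2BGR))
E
```

```text
pics
{'time': 0.0, 'joint_positions': array([-1.37228175e+00,  1.81537635e-01,  1.60798454e+00,  6.36344541e-06,
        1.35376487e+00, -2.06298018e-01]), 'joint_velocities': array([-4.81055207e-04, -1.47967026e-03,  4.37065063e-04,  9.30401031e-05,
        2.37833742e-04, -1.29875326e-03]), 'joint_torque': array([ 6.61408503e-04, -4.33869946e+01, -3.41850471e+01,  7.03379628e-02,
        3.84360552e-02, -1.62672495e-04]), 'ee_pos': array([ 226.37656271, -528.00054172,  237.82337572]), 'tool_rot': array([-1.57245352e+00,  3.53155841e-04, -2.73678173e+00]), 'force': array([ 0.00412502,  0.29123474, -1.2260763 ]), 'ft_torque': array([-0.00249766,  0.02447513,  0.00080611]), 'gripper_width': 1.0010884248797642}
18.700000000000003
scene {'fovy': 46.59632383811888, 'cx': 259.3152388118033, 'cy': 190.03205985946587, 'origin': array([ 222.25969688, -723.44351648,  420.1428754 ]), 'rotation': array([-2.00853127, -0.01276235, -0.45531869])}
top {'fovy': 51.53448829841363, 'cx': 257.07367257727765, 'cy': 194.57716240654673, 'origin': array([ 462.75245028,   12.84465345, 1054.50013339]), 'rotation': array([-3.04234513, -0.01629045, -1.5552797 ])}
wrist {'fovy': 65.70646984690485, 'cx': 254.80503928165558, 'cy': 191.49883412679077, 'origin': array([ 288.30048164, -501.43389797,  382.97686121]), 'rotation': array([ 2.87579854e+00,  1.86708516e-03, -1.16593969e+00])}
```

View pics/top0.png

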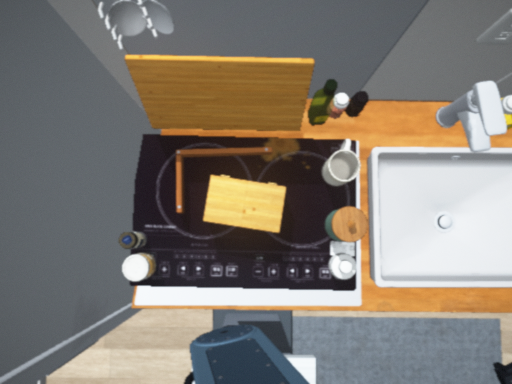

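View pics/scene0.png

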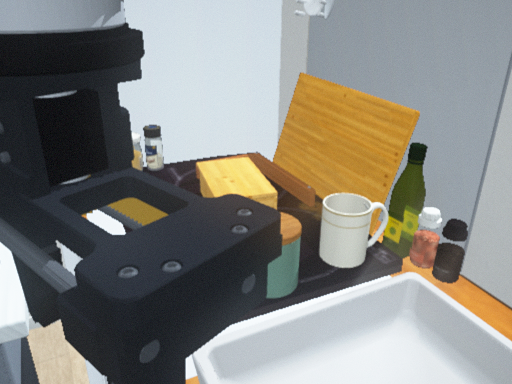

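The top view shows the chest near (245,203), the rail corner near (178,153), the mug near (340,165) and the canister near (347,224). I'll enlarge it to measure the corners.

Run:
```python
import cv2
im=cv2.imread("pics/top0.png")
c=im[125:265,125:375]
cv2.imwrite("pics/top0c.png",cv2.resize(c,None,fx=3.2,fy=3.2,interpolation=cv2.INTER_CUBIC))
```

```text
(no output)
```

View pics/top0c.png

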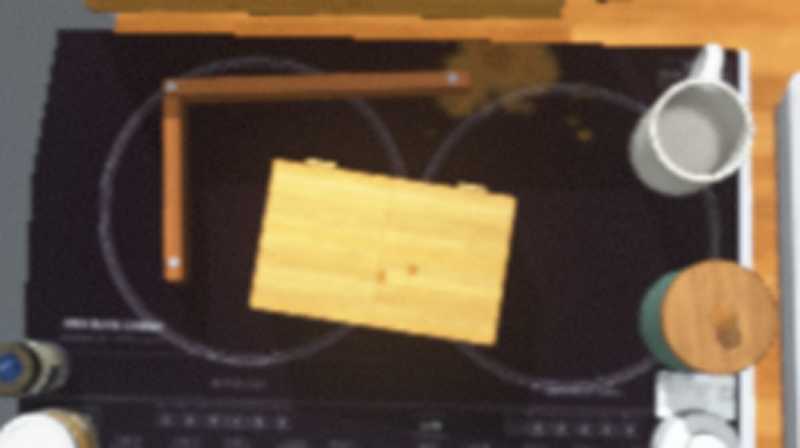

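```bash
cat > h.py <<'E'
import numpy as np, cv2
from station import robot
from scipy.spatial.transform import Rotation as R
def ray(name,u,v,info=None):
    i=info or robot.camera_info(name)
    f=192/np.tan(np.radians(i["fovy"])/2)
    d=np.array([(u-i["cx"])/f,(v-i["cy"])/f,1.])
    if name=="wrist":
        a=np.array([u-i["cx"],v-i["cy"]]);r=np.linalg.norm(a)+1e-9;th=r/f
        d=np.r_[a/r*np.sin(th),np.cos(th)]
    return np.array(i["origin"]),R.from_euler("xyz",i["rotation"]).apply(d)
def at(name,u,v,z,info=None):
    o,d=ray(name,u,v,info); return o+d*(z-o[2])/d[2]
def proj(name,P,info=None):
    i=info or robot.camera_info(name)
    p=R.from_euler("xyz",i["rotation"]).inv().apply(np.array(P,float)-np.array(i["origin"]))
    f=192/np.tan(np.radians(i["fovy"])/2)
    if name=="wrist":
        r=np.hypot(p[:,0],p[:,1]);th=np.arctan2(r,p[:,2]);k=f*th/r
        return np.c_[p[:,0]*k+i["cx"],p[:,1]*k+i["cy"]]
    return np.c_[f*p[:,0]/p[:,2]+i["cx"],f*p[:,1]/p[:,2]+i["cy"]]
E
python3 - <<'E'
from h import *
c=lambda x,y,z:at("top",125+(x-1.1)/3.2,125+(y-1.1)/3.2,z)
np.set_printoptions(suppress=True,precision=1)
ch=np.array([c(*p,70) for p in[(275,159),(516,197),(494,345),(249,306)]]);print(ch)
for i in range(4): print(np.linalg.norm(ch[i]-ch[(i+1)%4]), np.degrees(np.arctan2(*(ch[(i+1)%4]-ch[i])[[1,0]])))
for p in [(171,86),(453,77),(173,262),(188,101),(467,84),(185,281),(165,80),(163,281)]: print(p,c(*p,40))
print("mug",c(705,120,101),"can",c(720,317,120), c(690,190,0))
for p in [(642,280),(668,372)]: print(c(*p,0))
E
```

```text
[[609.8 115.1  70. ]
 [583.2 -73.3  70. ]
 [468.  -57.3  70. ]
 [495.  132.   70. ]]
190.28080917340725 -98.02188163773172
116.28970456160413 172.0812255608971
191.21203547867736 81.88970036505081
115.99668611382909 -8.378376819404476
(171, 86) [672.3 203.6  40. ]
(453, 77) [684. -24.  40.]
(173, 262) [530. 197.  40.]
(188, 101) [660.2 189.5  40. ]
(467, 84) [678.4 -35.4  40. ]
(185, 281) [515. 187.  40.]
(165, 80) [677.1 208.6  40. ]
(163, 281) [514.7 204.4  40. ]
mug [ 641.  -214.3  101. ] can [ 490.9 -219.9  120. ] [ 600.3 -225.3    0. ]
[ 524.1 -184.9    0. ]
[ 448.5 -206.3    0. ]
```

The chest measures 190 × 116 mm with the lid, which matches the given sizes. I'll check the rail and chest poses with an overlay.

```bash
cat >> h.py <<'E'
def frame(x,y,yaw,pts):
    a=np.radians(yaw);p=np.array(pts,float);q=p.copy()
    q[:,0]=x+p[:,0]*np.cos(a)-p[:,1]*np.sin(a);q[:,1]=y+p[:,0]*np.sin(a)+p[:,1]*np.cos(a);return q
# chest in "away" frame: x away from robot (=-chest x)
CH=[(61,95,70),(61,-95,70),(-55,-95,70),(-55,95,70)]
CB=[(55,95,0),(55,-95,0),(-55,-95,0),(-55,95,0)]
RT=[(0,0,40),(0,-236,40),(14,-236,40),(14,14,40),(-150,14,40),(-150,0,40)]
def overlay(src,dst,name,rail,chest,box=(125,265,125,375),s=3.2,info=None):
    im=cv2.imread(src);r0,r1,c0,c1=box
    c=cv2.resize(im[r0:r1,c0:c1],None,fx=s,fy=s,interpolation=cv2.INTER_CUBIC)
    for fr,P,col in((rail,RT,(255,255,0)),(rail,[(x,y,0) for x,y,z in RT],(255,0,0)),(chest,CH,(0,0,255)),(chest,CB,(255,0,255))):
        q=(proj(name,frame(*fr,P),info)-[c0,r0]+.5)*s-.5
        cv2.polylines(c,[np.round(q).astype(int)],True,col,1)
    cv2.imwrite(dst,c)
E
python3 - <<'E'
from h import *
overlay("pics/top0.png","pics/ov0.png","top",(665,195.5,2.8),(536,29.8,-8))
E
```

```text
(no output)
```

View pics/ov0.png

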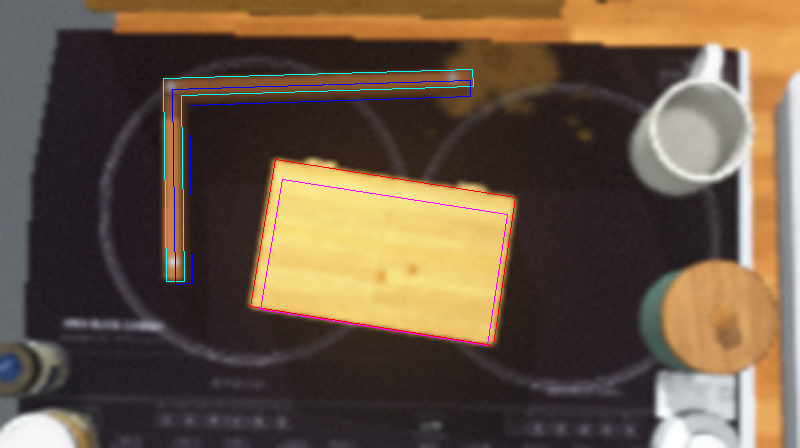

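The overlay fits: rail corner near (664.5, 196.5) with yaw 2.8°, chest centre near (536, 30) with yaw -8°. I'll move to a point in front of the near side's centre, with the open fingers lined up with that side.

```bash
cat >> h.py <<'E'
def want(p,yaw=None,tilt=0):
    """shift (m) and rotvec (deg) in tool axes to reach p (mm), tool yaw deg, tilt about tool z"""
    o=robot.get_obs();R0=R.from_euler("xyz",o["tool_rot"])
    print("t",round(o["time"],2),"now",np.round(o["ee_pos"],1),"rpy",np.round(np.degrees(o["tool_rot"]),1),"F",np.round(o["force"],1))
    print("shift",np.round(R0.inv().apply(np.array(p)-o["ee_pos"])/1000,4))
    if yaw is not None:
        Rt=R.from_euler("xyz",[-90,0,yaw],degrees=True)*R.from_euler("z",tilt,degrees=True)
        print("rotvec",np.round((R0.inv()*Rt).as_rotvec(degrees=True),1))
E
python3 -c "
from h import *
want((442,43,180),172)"
```

```text
t 0.15 now [ 226.4 -528.1  238. ] rpy [ -90.1    0.  -156.8] F [-0.2  0.1  0.2]
shift [-0.4231  0.0587 -0.44  ]
rotvec [ 0.1 31.2  0. ]
```

```bash
python3 -m crank '[[[0,0,0],[-0.03,0,-0.031],0],[[0,0,0],[-0.07,0,-0.073],0],[[0,5,0],[-0.113,0,-0.118],0],[[0,10,0],[-0.156,0,-0.162],0],[[0,15,0],[-0.2,0.01,-0.207],0],[[0,20,0],[-0.243,0.02,-0.252],0],[[0,25,0],[-0.286,0.03,-0.297],0],[[0,31,0],[-0.33,0.04,-0.342],0],[[0,31,0],[-0.373,0.05,-0.387],0],[[0,31,0],[-0.41,0.058,-0.425],0],[[0,31,0],[-0.423,0.058,-0.44],0],[[0,31,0],[-0.423,0.058,-0.44],0]]'
python3 -c "
from h import *
want((442,43,22),172,8)"
```

```text
time: 1.65
ee_pos: [441.7, 44.3, 180.3]
tool_rot: [-1.572, -0.001, 3.009]
force: [-1.1, -0.5, -0.3]
gripper_width: 0.998
t 1.65 now [441.7  44.3 180.3] rpy [-9.010e+01 -1.000e-01  1.724e+02] F [-1.1 -0.5 -0.3]
shift [-0.0007  0.1583  0.0014]
rotvec [0.1 0.4 8.1]
```

```bash
python3 -m crank '[[[0,0,3],[0,0.03,0],0],[[0,0,6],[0,0.07,0],0],[[0,0,8],[0,0.11,0],0],[[0,0,8],[0,0.14,0],0],[[0,0,8],[0,0.156,0],0],[[0,0,8],[0,0.158,0],0],[[0,0,8],[0,0.158,0],0]]'
python3 - <<'E'
from h import *
want((460,40,22),172,8)
for n in("top","wrist"):
    cv2.imwrite(f"pics/{n}1.png",robot.snapshot(n)[:,:,::-1])
E
```

```text
time: 2.52
ee_pos: [441.9, 43.8, 22.9]
tool_rot: [-1.572, 0.139, 3.008]
force: [-0.1, 0.4, 0.6]
gripper_width: 1.0
t 2.52 now [441.9  43.8  22.9] rpy [-90.1   8.  172.3] F [-0.1  0.4  0.6]
shift [-0.0181  0.0034  0.0013]
rotvec [0.1 0.3 0. ]
```

View pics/wrist1.png

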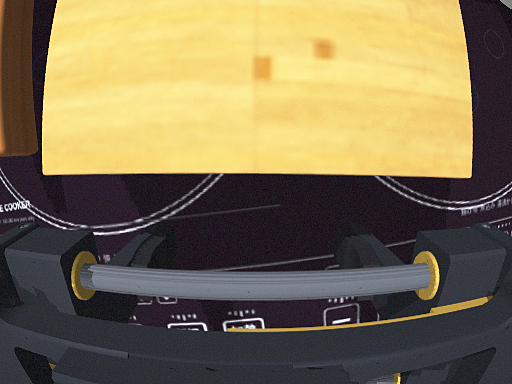

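View pics/top1.png

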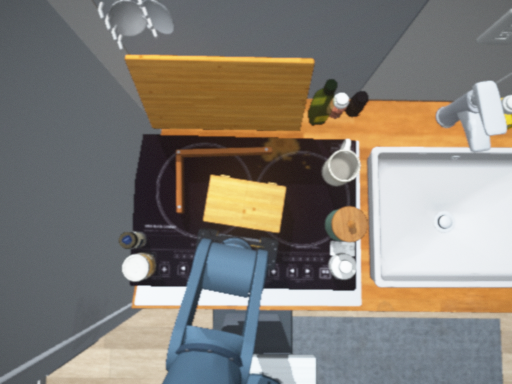

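The wrist view shows the chest's near edge level at row ~175, parallel to the finger line and centred. I'll push forward gently.

```bash
python3 -m crank '[[[0,0,0],[-0.008,0.001,0],0],[[0,0,0],[-0.016,0.002,0],0],[[0,0,0],[-0.02,0.003,0],0],[[0,0,0],[-0.024,0.0033,0],0],[[0,0,0],[-0.028,0.004,0],0],[[0,0,0],[-0.032,0.0045,0],0],[[0,0,0],[-0.036,0.005,0],0],[[0,0,0],[-0.04,0.0056,0],0],[[0,0,0],[-0.044,0.006,0],0]]'
python3 - <<'E'
from h import *
want((520,35,22),178,8)
for n in("wrist",):
    cv2.imwrite(f"pics/{n}2.png",robot.snapshot(n)[:,:,::-1])
E
```

```text
time: 3.75
ee_pos: [486.1, 38.2, 23.2]
tool_rot: [-1.572, 0.139, 3.008]
force: [-2.2, 0.6, -1.4]
gripper_width: 1.002
t 3.75 now [486.1  38.2  23.2] rpy [-90.1   8.  172.4] F [-2.2  0.6 -1.4]
shift [-0.0335  0.0059 -0.0013]
rotvec [-0.7 -5.6  0. ]
```

View pics/wrist2.png

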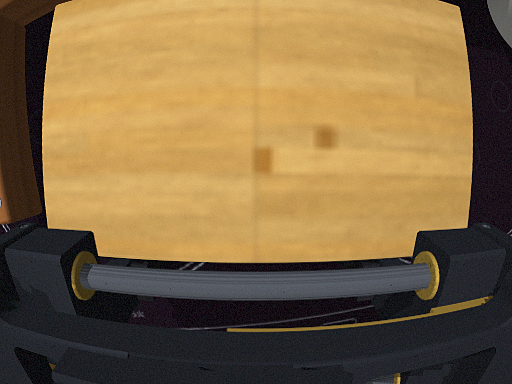

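Now the finger line is in contact with the near edge (row ~262), about 2 N. I'll keep pushing and swing the chest parallel to the rail.

```bash
python3 -c "
from h import *
want((540,34,23),182.8,8)"; python3 -m crank '[[[-0.1,-1,0],[-0.004,0.0006,0],0],[[-0.2,-2,0],[-0.008,0.0012,0],0],[[-0.3,-3,0],[-0.012,0.0018,0],0],[[-0.5,-4,0],[-0.016,0.0025,0],0],[[-0.7,-5,0],[-0.020,0.003,-0.0005],0],[[-0.8,-6,0],[-0.024,0.0035,-0.001],0],[[-1,-7,0],[-0.028,0.004,-0.001],0],[[-1.1,-8,0],[-0.032,0.0045,-0.002],0],[[-1.2,-9,0],[-0.036,0.005,-0.002],0],[[-1.4,-10,0],[-0.040,0.0058,-0.003],0],[[-1.4,-10,0],[-0.044,0.0064,-0.003],0],[[-1.4,-10,0],[-0.048,0.007,-0.003],0]]'
python3 - <<'E'
from h import *
want((550,32,23),182.8,8)
for n in("wrist","top"):
    cv2.imwrite(f"pics/{n}3.png",robot.snapshot(n)[:,:,::-1])
im=cv2.imread("pics/top3.png");cv2.imwrite("pics/top3c.png",cv2.resize(im[125:265,125:375],None,fx=3.2,fy=3.2,interpolation=cv2.INTER_CUBIC))
E
```

```text
t 3.8 now [486.9  38.   23.4] rpy [-90.1   8.  172.3] F [-1.1 -0.3 -1.6]
shift [-0.0526  0.0079 -0.0031]
rotvec [ -1.4 -10.3  -0. ]
time: 5.3
ee_pos: [535.5, 34.7, 23.2]
tool_rot: [-1.572, 0.14, -3.099]
force: [-4.1, 0.6, 0.5]
gripper_width: 1.001
t 5.3 now [535.5  34.7  23.2] rpy [ -90.1    8.  -177.5] F [-4.1  0.6  0.5]
shift [-0.0142  0.0023  0.0033]
rotvec [ 0.  -0.3 -0. ]
```

View pics/wrist3.png

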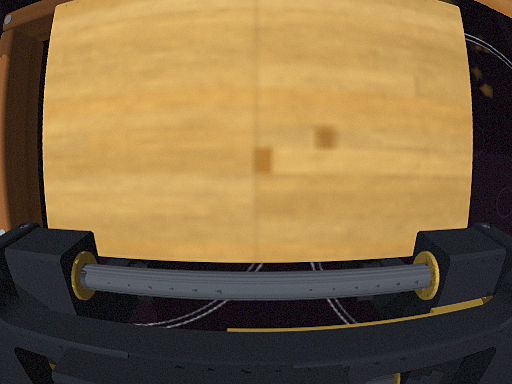

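View pics/top3c.png

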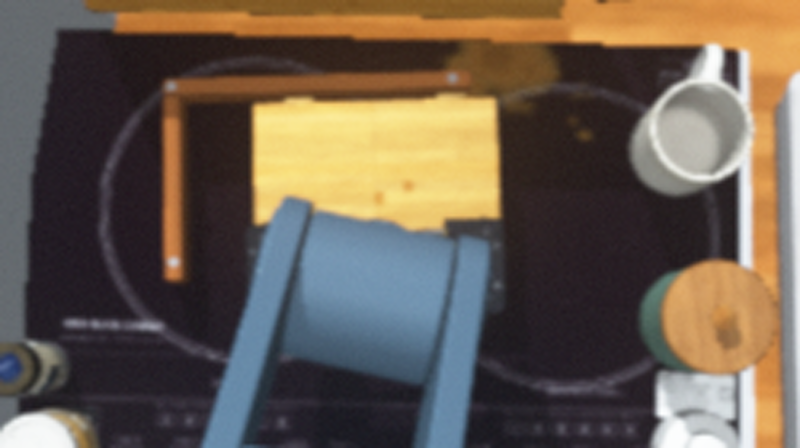

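Run:
```python
from h import *
c=lambda x,y,z:at("top",125+(x-1.1)/3.2,125+(y-1.1)/3.2,z)
a,b=c(252,103,70),c(498,96,70);print(a,b,np.degrees(np.arctan2(*(a-b)[[1,0]]))-90)
m=(a+b)/2
t=np.radians(2.8);d=m[:2]-[664.5,196.5];print("chest centre in rail",d@[np.cos(t),np.sin(t)]-61,d@[-np.sin(t),np.cos(t)])
```

```text
[653.73999627 134.28479454  70.        ] [662.93088959 -58.47855069  70.        ] 2.7297767192079334
chest centre in rail -74.90461842285914 -158.10639798837258
```

The chest is parallel to the rail, with about 20 mm to go to the back arm and 63 mm to the left.

```bash
python3 -m crank '[[[0,0,0],[-0.004,0.0006,0],0],[[0,0,0],[-0.008,0.0012,0],0],[[0,0,0],[-0.011,0.0016,0],0],[[0,0,0],[-0.014,0.002,0],0],[[0,0,0],[-0.016,0.0023,0],0],[[0,0,0],[-0.017,0.0025,0],0],[[0,0,0],[-0.018,0.0026,0],0]]'
python3 -m crank '[[[0,0,0],[-0.001,0.0001,0],0],[[0,0,0],[-0.0015,0.0001,0],0]]'; python3 -m crank '[[[0,0,0],[-0.001,0.0001,0],0],[[0,0,0],[-0.0015,0.0001,0],0]]'
```

```text
time: 6.28
ee_pos: [551.6, 35.2, 22.5]
tool_rot: [-1.572, 0.136, -3.098]
force: [-15.3, -3.8, 8.7]
gripper_width: 0.999
time: 6.52
ee_pos: [551.4, 35.2, 22.2]
tool_rot: [-1.572, 0.132, -3.097]
force: [-10.3, -2.2, 6.6]
gripper_width: 1.0
time: 6.78
ee_pos: [551.4, 35.3, 22.0]
tool_rot: [-1.572, 0.128, -3.097]
force: [-10.4, -3.4, 7.3]
gripper_width: 1.001
```

The push stalled at about 10 N, so the chest is flush on the back arm. I'll back off, rise and check the clearances for the right-side push.

```bash
python3 -m crank '[[[0,0,0],[0.02,-0.002,0],0],[[0,0,0],[0.05,-0.008,0],0],[[0,0,-3],[0.055,-0.04,0],0],[[0,0,-8],[0.05,-0.09,0],0],[[0,0,-8],[0.05,-0.14,0],0.3],[[0,0,-8],[0.05,-0.15,0],0.5],[[0,0,-8],[0.05,-0.15,0],0.5]]'
python3 - <<'E'
from h import *
for u,v in[(165,132),(220,131),(300,130),(130,57),(312,58)]: print(u,v,at("top",u,v,0),at("top",u,v,240))
want((615,-95,150),-87.2,0)
for n in("wrist","top","scene"):
    cv2.imwrite(f"pics/{n}4.png",robot.snapshot(n)[:,:,::-1])
im=cv2.imread("pics/top4.png");cv2.imwrite("pics/top4c.png",cv2.resize(im[45:265,125:375],None,fx=3,fy=3,interpolation=cv2.INTER_CUBIC)[:600])
E
```

```text
time: 7.65
ee_pos: [483.3, 32.0, 164.8]
tool_rot: [-1.571, -0.009, -3.097]
force: [-0.2, -0.1, 0.2]
gripper_width: 0.683
165 132 [733.32853742 248.21433594   0.        ] [671.74650546 194.64514044 240.        ]
220 131 [739.01542981 100.20470922   0.        ] [676.13908396  80.32191099 240.        ]
300 130 [ 746.07922494 -116.44111791    0.        ] [681.59518765 -87.016195   240.        ]
130 57 [941.48671148 351.97150418   0.        ] [832.52871418 274.78759343 240.        ]
312 58 [ 950.14135377 -148.7070702     0.        ] [ 839.2135946 -111.938546   240.       ]
t 7.65 now [483.3  32.  164.8] rpy [ -90.    -0.5 -177.4] F [-0.2 -0.1  0.2]
shift [-0.1261  0.0136  0.1327]
rotvec [  0.4 -90.2   0.4]
```

View pics/top4c.png

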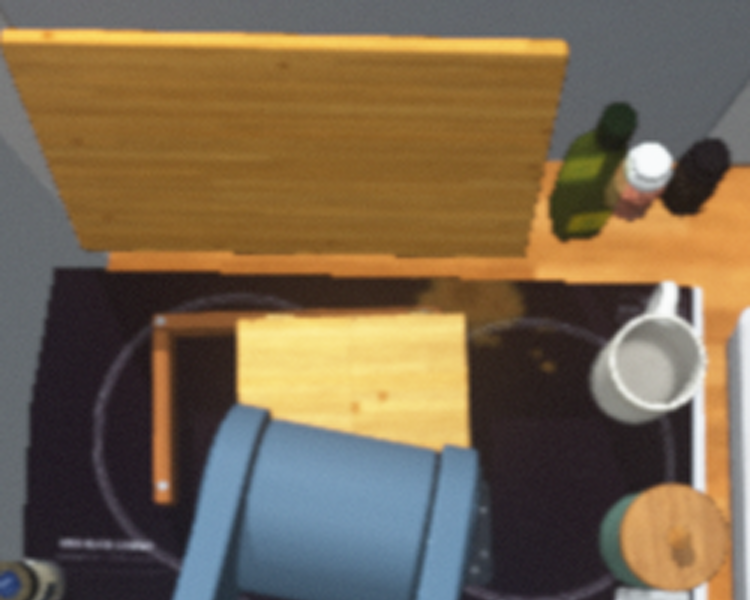

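View pics/scene4.png

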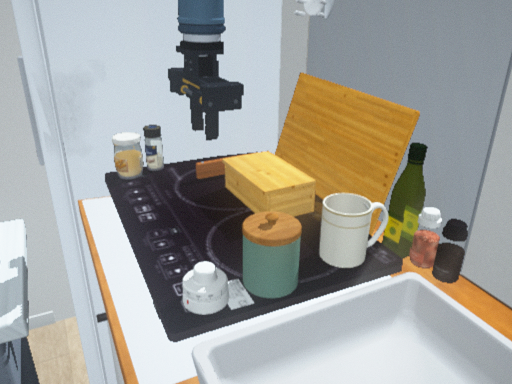

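View pics/wrist4.png

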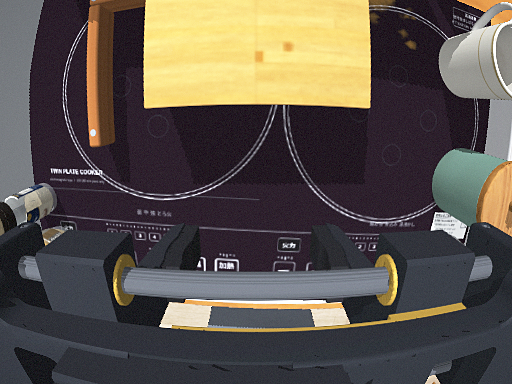

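```bash
python3 - <<'E'
from h import *
print(at("top",279.8,150.2,70),at("top",281.2,194,70),at("top",204.3,150.2,70))
print(frame(664.5,196.5,2.8,[(-57,-253,0),(-57,-288,0)]))
E
python3 -m crank '[[[0,-10,0],[-0.013,0.001,0.013],0.5],[[0,-20,0],[-0.026,0.001,0.026],0.5],[[0,-30,0],[-0.039,0.002,0.04],0.5],[[0,-40,0],[-0.052,0.003,0.053],0.5],[[0,-50,0],[-0.065,0.005,0.066],0.5],[[0,-60,0],[-0.078,0.007,0.08],0.5],[[0,-70,0],[-0.091,0.009,0.093],0.5],[[0,-80,0],[-0.104,0.012,0.106],0.5],[[0,-90,0],[-0.117,0.014,0.12],0.5],[[0,-90,0],[-0.128,0.014,0.13],0.5],[[0,-90,0],[-0.128,0.014,0.132],0.5],[[0,-90,0],[-0.128,0.014,0.132],0.5]]'
```

```text
[674.29840544 -57.15478602  70.        ] [563.50812204 -61.73663196  70.        ] [670.69487112 132.53460965  70.        ]
[[619.92704193 -58.98238963   0.        ]
 [621.63678387 -93.94060443   0.        ]]
time: 9.3
ee_pos: [614.7, -93.6, 146.0]
tool_rot: [-1.586, 0.002, -1.528]
force: [0.3, -1.2, -0.7]
gripper_width: 0.499
```

Run:
```python
from h import *
want((620.5,-92,24),-87.2,6)
for n in("wrist","top","scene"):
    cv2.imwrite(f"pics/{n}5.png",robot.snapshot(n)[:,:,::-1])
```

```text
t 9.3 now [614.7 -93.6 146. ] rpy [-90.9   0.1 -87.6] F [ 0.3 -1.2 -0.7]
shift [-0.0011  0.1219  0.0078]
rotvec [ 0.9 -0.4  5.9]
```

View pics/wrist5.png

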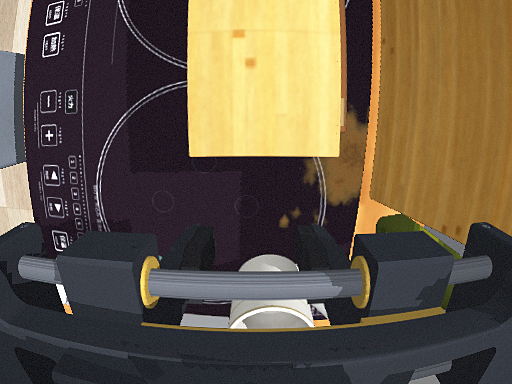

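View pics/scene5.png

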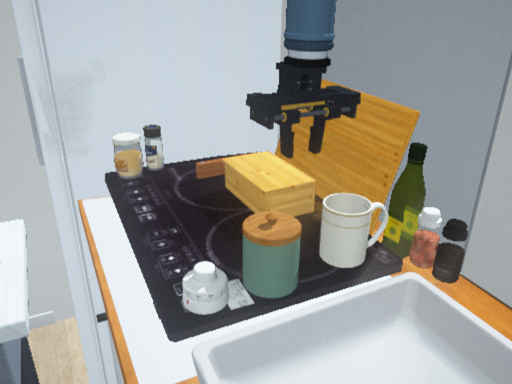

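The wrist view shows the fingers (centre col ~262) centred on the chest's short side (cols 188–340), with the mug well behind them. I'll descend.

```bash
python3 -m crank '[[[0,0,0],[0,0.03,0.005],0.5],[[0,0,3],[0,0.06,0.007],0.5],[[0,0,6],[0,0.09,0.007],0.5],[[0,0,6],[0,0.11,0.007],0.5],[[0.9,0,6],[0,0.12,0.007],0.5],[[0.9,0,6],[0,0.122,0.007],0.5],[[0.9,0,6],[0,0.122,0.007],0.5]]'
python3 - <<'E'
from h import *
want((623.3,-8,24),-87.2,6)
want((618,-12,24),-87.2,6)
for n in("wrist",):
    cv2.imwrite(f"pics/{n}6.png",robot.snapshot(n)[:,:,::-1])
E
```

```text
time: 10.32
ee_pos: [620.7, -92.9, 25.5]
tool_rot: [-1.568, 0.106, -1.527]
force: [0.4, 0.5, 0.7]
gripper_width: 0.499
t 10.32 now [620.7 -92.9  25.5] rpy [-89.8   6.1 -87.5] F [0.4 0.5 0.7]
shift [-0.084   0.0105  0.0063]
rotvec [-0.2 -0.3 -0.1]
t 10.32 now [620.7 -92.9  25.5] rpy [-89.8   6.1 -87.5] F [0.4 0.5 0.7]
shift [-0.0803  0.01    0.0008]
rotvec [-0.2 -0.3 -0.1]
```

View pics/wrist6.png

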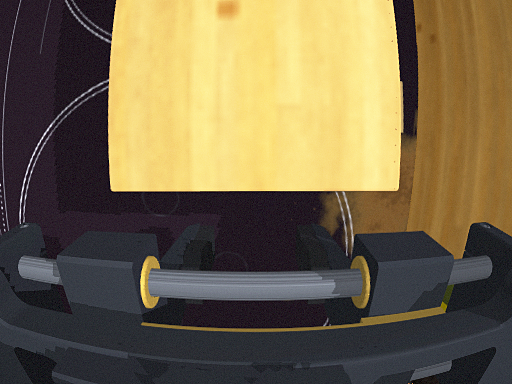

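```bash
python3 -m crank '[[[0,0,0],[-0.008,0.001,0],0.5],[[0,0,0],[-0.016,0.0018,0],0.5],[[0,0,0],[-0.02,0.0022,0],0.5],[[0,0,0],[-0.024,0.0026,0],0.5],[[0,0,0],[-0.028,0.003,0],0.5],[[0,0,0],[-0.032,0.0035,0],0.5],[[0,0,0],[-0.036,0.004,0],0.5],[[0,0,0],[-0.04,0.0043,0],0.5],[[0,0,0],[-0.044,0.0048,0],0.5],[[0,0,0],[-0.048,0.0052,0],0.5],[[0,0,0],[-0.052,0.0056,0],0.5],[[0,0,0],[-0.056,0.006,0],0.5]]'
python3 - <<'E'
from h import *
want((618,-12,24),-87.2,6)
for n in("wrist","top"):
    cv2.imwrite(f"pics/{n}7.png",robot.snapshot(n)[:,:,::-1])
im=cv2.imread("pics/top7.png");cv2.imwrite("pics/top7c.png",cv2.resize(im[125:265,125:375],None,fx=3.2,fy=3.2,interpolation=cv2.INTER_CUBIC))
E
```

```text
time: 11.88
ee_pos: [618.4, -36.4, 25.6]
tool_rot: [-1.568, 0.106, -1.527]
force: [-0.7, -3.4, -0.0]
gripper_width: 0.504
t 11.88 now [618.4 -36.4  25.6] rpy [-89.8   6.  -87.5] F [-0.7 -3.4 -0. ]
shift [-0.0241  0.0042  0.0006]
rotvec [-0.2 -0.3 -0. ]
```

View pics/wrist7.png

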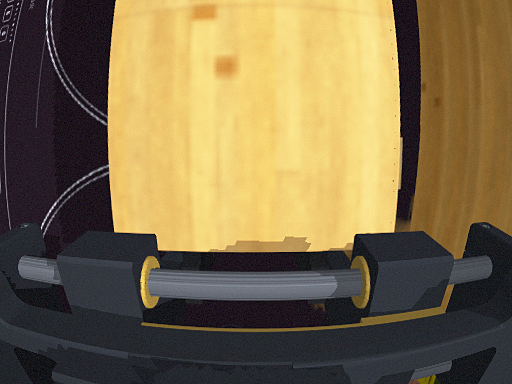

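View pics/top7c.png

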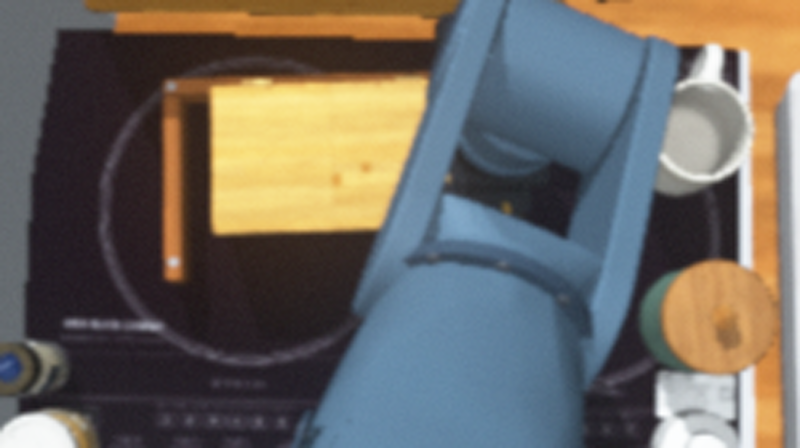

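```bash
python3 - <<'E'
from h import *
t=np.radians(2.8)
for u,v in((210,87),(212,235)):
    d=at("top",125+u/3.2,125+v/3.2,70)[:2]-[664.5,196.5];print(d@[np.cos(t),np.sin(t)],d@[-np.sin(t),np.cos(t)])
E
python3 -m crank '[[[0,0,0],[-0.004,0.0005,0],0.5],[[0,0,0],[-0.008,0.001,0],0.5],[[0,0,0],[-0.012,0.0014,0],0.5],[[0,0,0],[-0.016,0.0018,0],0.5],[[0,0,0],[-0.02,0.0022,0],0.5],[[0,0,0],[-0.022,0.0024,0],0.5]]'
```

```text
-0.978791682843392 -29.884967933431053
-117.4568710987679 -29.468060427555564
time: 12.72
ee_pos: [617.4, -13.6, 25.6]
tool_rot: [-1.568, 0.106, -1.526]
force: [0.1, -4.4, 2.6]
gripper_width: 0.498
```

About 7 mm is left on this side. I'll finish it in small steps.

```bash
python3 -m crank '[[[0,0,0],[-0.002,0.0002,0],0.5],[[0,0,0],[-0.004,0.0004,0],0.5],[[0,0,0],[-0.005,0.0005,0],0.5]]'; python3 -m crank '[[[0,0,0],[-0.0015,0.0002,0],0.5],[[0,0,0],[-0.002,0.0002,0],0.5]]';python3 -m crank '[[[0,0,0],[-0.0015,0.0002,0],0.5],[[0,0,0],[-0.002,0.0002,0],0.5]]'
```

```text
time: 13.1
ee_pos: [617.1, -8.4, 25.6]
tool_rot: [-1.568, 0.106, -1.526]
force: [-0.1, -4.3, 1.2]
gripper_width: 0.502
time: 13.35
ee_pos: [617.1, -6.5, 25.6]
tool_rot: [-1.568, 0.106, -1.526]
force: [-0.9, -4.3, 1.8]
gripper_width: 0.501
time: 13.6
ee_pos: [617.3, -6.2, 25.7]
tool_rot: [-1.567, 0.103, -1.526]
force: [-0.5, -11.0, 1.0]
gripper_width: 0.491
```

The force rose to 11 N, so the chest is against the left arm. I'll back off, rise and look.

```bash
python3 -m crank '[[[0,0,0],[0.01,-0.001,0],0.5],[[0,0,0],[0.035,-0.004,0],0.5],[[0,0,0],[0.04,-0.03,0],0.5],[[0,0,-3],[0.035,-0.07,0],0.5],[[0,0,-6],[0.03,-0.11,0],0.5],[[0,0,-6],[0.03,-0.14,0],0.3],[[0,10,-6],[0.02,-0.15,-0.02],0],[[0,20,-6],[0.02,-0.15,-0.06],0],[[0,30,-6],[0.02,-0.15,-0.1],0],[[0,40,-6],[0.02,-0.15,-0.14],0],[[0,40,-6],[0.02,-0.15,-0.14],0]]'
python3 - <<'E'
from h import *
want((520,92,160),182.8,0)
for n in("wrist","top"):
    cv2.imwrite(f"pics/{n}8.png",robot.snapshot(n)[:,:,::-1])
im=cv2.imread("pics/top8.png");cv2.imwrite("pics/top8c.png",cv2.resize(im[125:265,125:375],None,fx=3.2,fy=3.2,interpolation=cv2.INTER_CUBIC))
E
```

```text
time: 14.98
ee_pos: [476.2, -46.9, 171.7]
tool_rot: [-1.602, -0.015, -2.224]
force: [-0.3, -0.5, 0.1]
gripper_width: 0.995
t 14.97 now [476.2 -46.9 171.7] rpy [ -91.8   -0.9 -127.4] F [-0.3 -0.5  0.1]
shift [-0.1371  0.0112 -0.0493]
rotvec [ 1.3 49.8  1.6]
```

View pics/top8c.png

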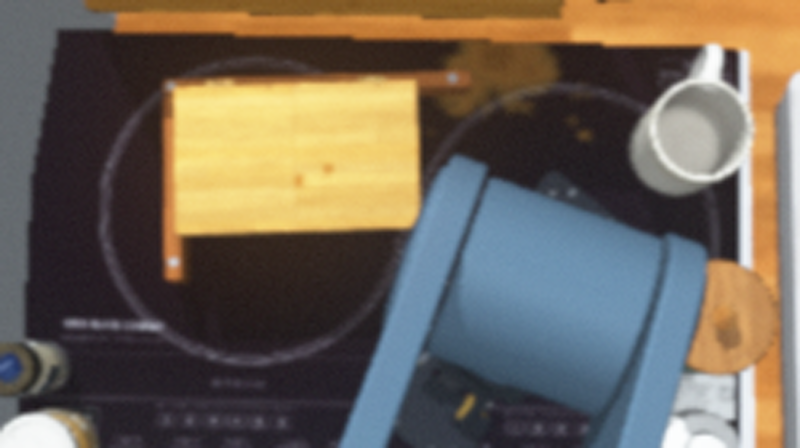

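View pics/wrist8.png

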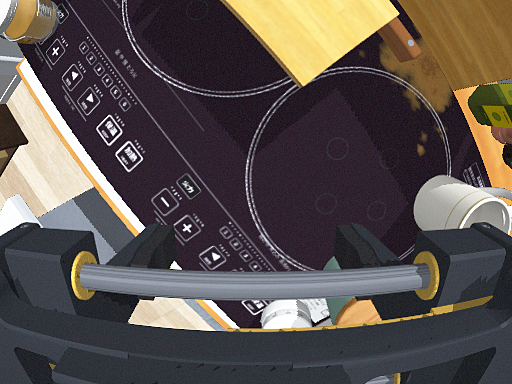

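Run:
```python
from h import *
t=np.radians(2.8)
P=[]
for u,v in((175,87),(417,79),(420,228),(177,236)):
    p=at("top",125+(u-1.1)/3.2,125+(v-1.1)/3.2,70)[:2];P.append(p)
    d=p-[664.5,196.5];print(d@[np.cos(t),np.sin(t)],d@[-np.sin(t),np.cos(t)])
P=np.array(P)
for i,j in((1,0),(2,3)): print(np.degrees(np.arctan2(*(P[j]-P[i])[[1,0]]))-90)
overlay("pics/top8.png","pics/ov8.png","top",(664.5,196.5,2.8),(*frame(664.5,196.5,2.8,[(-55,-95,0)])[0][:2],2.8))
```

```text
0.7411085836843304 -1.7096097745370324
1.4516265750310655 -191.40043457880094
-116.25084921502354 -189.86781517340572
-116.49027791641234 -1.6060025439855985
3.0146097041348696
2.8728679199256533
```

View pics/ov8.png

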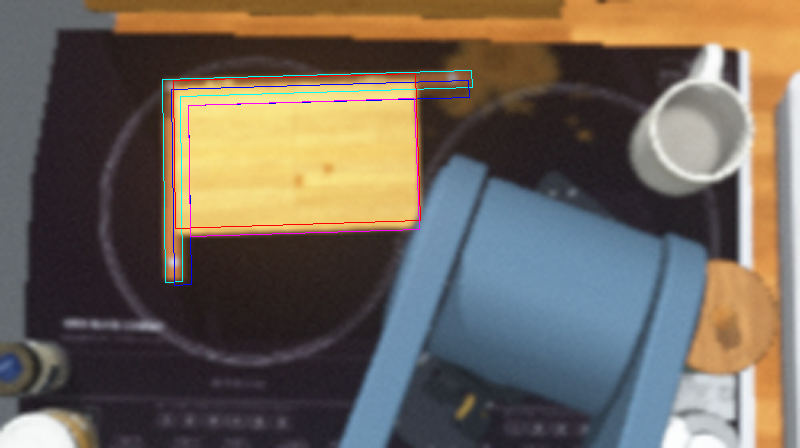

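The chest is square (2.9° against the rail's 2.8°) and at the left arm, but about 5 mm short of the back arm. That's inside tolerance, but it's not flush, so I'll give the near side one more gentle push.

```bash
python3 -c "
from h import *
want((500,94,165),182.8,0)"
```

```text
t 15.07 now [479.  -47.7 172.6] rpy [ -91.6   -0.8 -127.3] F [-0.2  0.2  0.3]
shift [-0.1255  0.0078 -0.0689]
rotvec [ 1.1 49.9  1.4]
```

```bash
python3 -m crank '[[[0.2,10,0.3],[-0.02,0.001,-0.012],0],[[0.4,20,0.6],[-0.045,0.002,-0.025],0],[[0.7,30,0.9],[-0.07,0.004,-0.038],0],[[0.9,40,1.1],[-0.095,0.006,-0.052],0],[[1.1,50,1.4],[-0.118,0.008,-0.065],0],[[1.1,50,1.4],[-0.1255,0.008,-0.069],0],[[1.1,50,1.4],[-0.1255,0.008,-0.069],0]]'
python3 -c "
from h import *
want((500,94,25),182.8,8)"
```

```text
time: 15.95
ee_pos: [500.4, 94.3, 164.7]
tool_rot: [-1.571, -0.001, -3.089]
force: [0.5, 0.1, 0.6]
gripper_width: 1.0
t 15.95 now [500.4  94.3 164.7] rpy [-9.00e+01 -1.00e-01 -1.77e+02] F [0.5 0.1 0.6]
shift [0.0003 0.1397 0.0003]
rotvec [0.  0.2 8.1]
```

```bash
python3 -m crank '[[[0,0,3],[0,0.03,0],0],[[0,0,6],[0,0.07,0],0],[[0,0,8],[0,0.11,0],0],[[0,0,8],[0,0.135,0],0],[[0,0,8],[0,0.14,0],0],[[0,0,8],[0,0.14,0],0]]'
python3 -m crank '[[[0,0,0],[-0.01,0.0014,0],0],[[0,0,0],[-0.02,0.0028,0],0],[[0,0,0],[-0.03,0.0042,0],0],[[0,0,0],[-0.036,0.005,0],0],[[0,0,0],[-0.039,0.0054,0],0],[[0,0,0],[-0.041,0.0057,0],0],[[0,0,0],[-0.043,0.006,0],0],[[0,0,0],[-0.044,0.0061,0],0]]'
```

```text
time: 16.7
ee_pos: [501.0, 93.7, 25.2]
tool_rot: [-1.571, 0.139, -3.088]
force: [-0.3, 0.4, 0.2]
gripper_width: 0.998
time: 17.7
ee_pos: [545.3, 96.1, 25.2]
tool_rot: [-1.571, 0.139, -3.088]
force: [0.5, -0.1, 0.8]
gripper_width: 1.0
```

```bash
python3 -m crank '[[[0,0,0],[-0.001,0.0001,0],0],[[0,0,0],[-0.002,0.0002,0],0],[[0,0,0],[-0.003,0.0003,0],0]]'; python3 -m crank '[[[0,0,0],[-0.001,0.0001,0],0],[[0,0,0],[-0.0015,0.0002,0],0],[[0,0,0],[-0.0015,0.0002,0],0]]'
```

```text
time: 18.08
ee_pos: [548.1, 96.3, 25.3]
tool_rot: [-1.571, 0.138, -3.088]
force: [-2.3, -0.5, 1.2]
gripper_width: 1.003
time: 18.45
ee_pos: [548.3, 96.4, 24.8]
tool_rot: [-1.571, 0.135, -3.088]
force: [-5.1, -0.6, 3.1]
gripper_width: 1.001
```

Run:
```python
from h import *
for n in("wrist",):
    cv2.imwrite(f"pics/{n}9.png",robot.snapshot(n)[:,:,::-1])
```

```text
(no output)
```

View pics/wrist9.png

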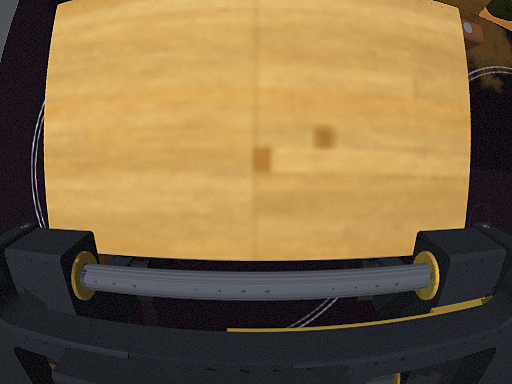

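The arm stalled at x = 548.3, close to the 548.5 predicted for a flush chest. I'll retreat clear and check.

```bash
python3 -m crank '[[[0,0,0],[0.01,-0.001,0],0],[[0,0,0],[0.04,-0.006,0],0],[[0,0,0],[0.07,-0.03,0],0],[[0,0,-4],[0.09,-0.07,0],0],[[0,0,-8],[0.1,-0.11,0.04],0],[[0,0,-8],[0.1,-0.15,0.09],0],[[0,0,-8],[0.1,-0.18,0.14],0],[[0,0,-8],[0.1,-0.18,0.14],0],[[0,0,-8],[0.1,-0.18,0.14],0]]'
python3 - <<'E'
from h import *
print(robot.get_obs()["force"])
for n in("scene","top"):
    cv2.imwrite(f"pics/{n}10.png",robot.snapshot(n)[:,:,::-1])
overlay("pics/top10.png","pics/ov10.png","top",(664.5,196.5,2.8),(*frame(664.5,196.5,2.8,[(-55,-95,0)])[0][:2],2.8))
im=cv2.imread("pics/top10.png");cv2.imwrite("pics/top10c.png",cv2.resize(im[135:225,165:285],None,fx=6,fy=6,interpolation=cv2.INTER_CUBIC))
E
```

```text
time: 19.62
ee_pos: [431.9, -49.5, 188.9]
tool_rot: [-1.572, -0.005, -3.089]
force: [1.1, 1.0, -0.4]
gripper_width: 0.995
[ 1.07386413  1.02020317 -0.42688665]
```

View pics/ov10.png

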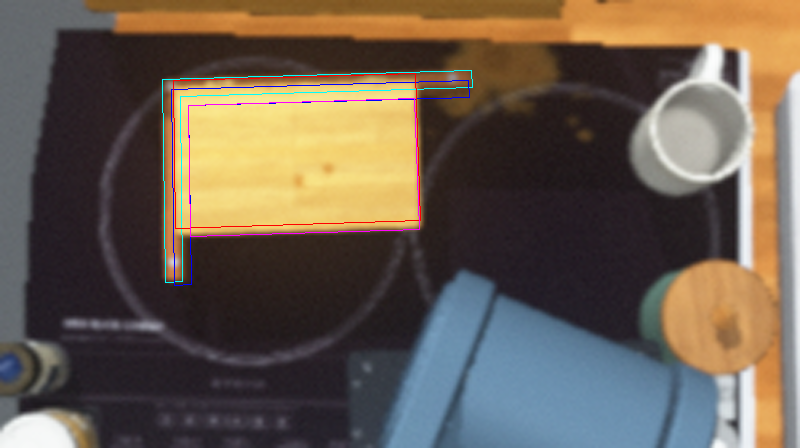

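View pics/top10c.png

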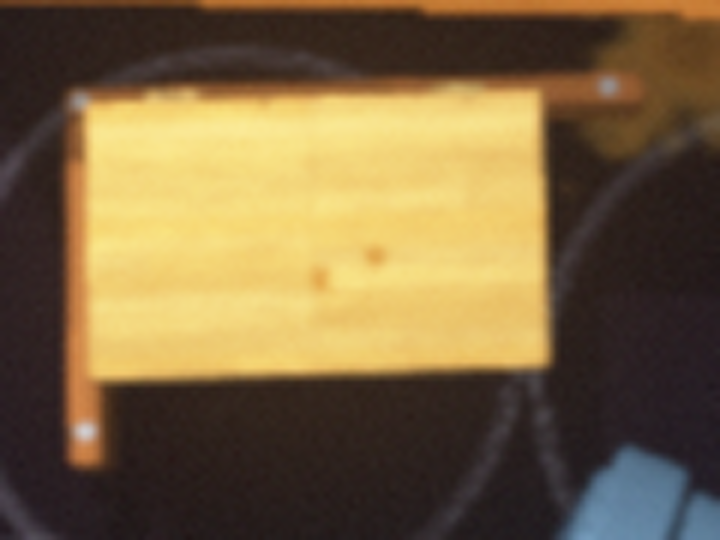

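View pics/scene10.png

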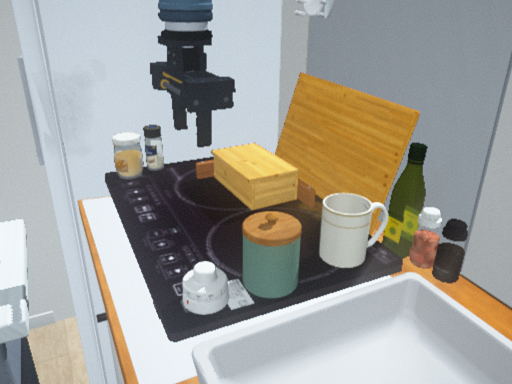

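The chest looks unchanged since the last view. The push stopped hard, which says flush, but the top camera reads about 5 mm short. I'll cross-check with the other cameras.

Run:
```python
from h import *
o=robot.get_obs();i=robot.camera_info("wrist")
Rt=R.from_euler("xyz",o["tool_rot"]);Rc=R.from_euler("xyz",i["rotation"])
off=Rt.inv().apply(i["origin"]-o["ee_pos"]);rel=Rt.inv()*Rc
Rt9=R.from_euler("xyz",[-1.571,.135,-3.088]);
i9=dict(i,origin=np.array([548.3,96.4,24.8])+Rt9.apply(off),rotation=(Rt9*rel).as_euler("xyz"))
t=np.radians(2.8)
for u,v in((60,256),(256,262),(460,256),(46,100),(469,100)):
    p=at("wrist",u,v,70,i9);d=p[:2]-[664.5,196.5];print(p,d@[np.cos(t),np.sin(t)],d@[-np.sin(t),np.cos(t)])
ch=(*frame(664.5,196.5,2.8,[(-55,-95,0)])[0][:2],2.8)
overlay("pics/scene10.png","pics/ovs10.png","scene",(664.5,196.5,2.8),ch,box=(125,225,180,340),s=5)
overlay("pics/top0.png","pics/ovt0.png","top",(664.5,196.5,2.8),(536,29.8,-8),box=(140,200,165,285),s=6.5)
```

```text
[547.1266748 184.8856277  70.       ] -117.80055698458416 -5.866846422478751
[553.99806426  96.52135095  70.        ] -115.25394559932819 -94.46129414993327
[556.37540583   2.26399383  70.        ] -117.48389244085884 -188.72225351689366
[616.60574576 191.66719466  70.        ] -48.073156502292534 -2.4874123415139455
[627.00104107   6.28717499  70.        ] -46.74604303885798 -188.15392150759385
```

View pics/ovs10.png

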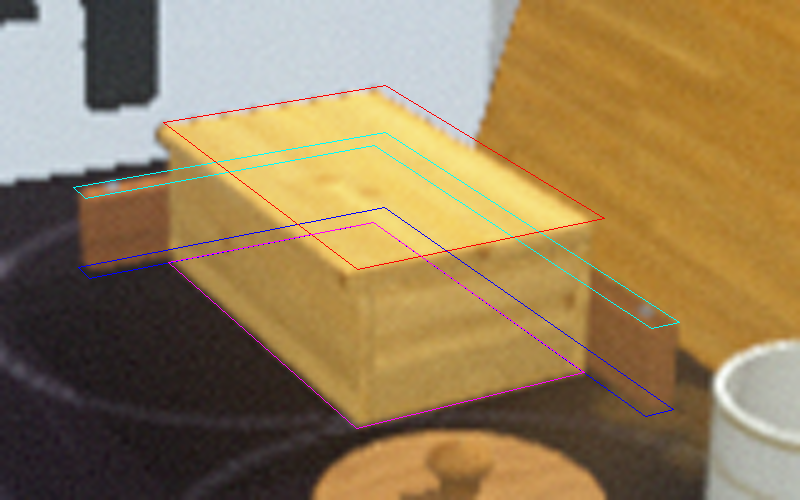

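View pics/ovt0.png

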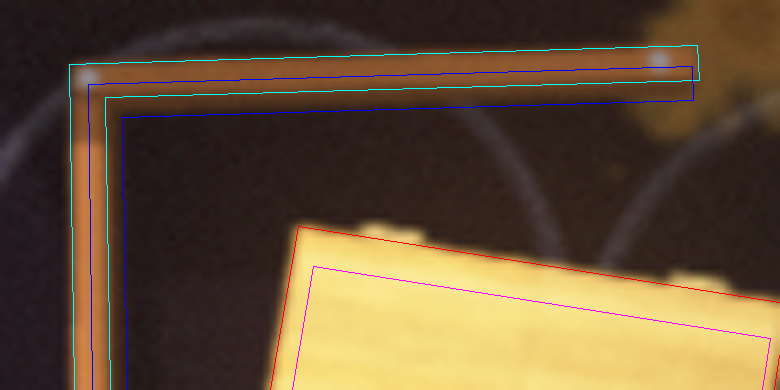

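Run:
```python
import cv2
a=cv2.imread("pics/scene10.png")[170:215,280:325]
b=cv2.imread("pics/scene10.png")[150:185,188:233]
b=cv2.copyMakeBorder(b,0,10,0,0,cv2.BORDER_CONSTANT)
z=cv2.resize(cv2.hconcat([b,a]),None,fx=8.5,fy=8.5,interpolation=cv2.INTER_CUBIC)
cv2.imwrite("pics/z10.png",cv2.convertScaleAbs(z,alpha=1.7,beta=10))
```

```text
(no output)
```

View pics/z10.png

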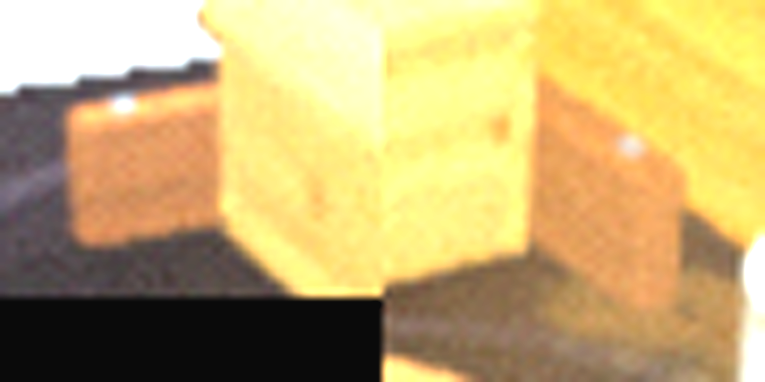

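In the zoomed view the back arm's base line runs straight into the chest's bottom corner (527,250), with no visible gap. So the chest is flush, and the 5 mm comes from the camera measurement. The gripper is clear of everything, so I'm handing in.

```bash
python3 -c "
from station import robot
print(robot.get_obs()['time'],robot.get_obs()['ee_pos']);print(robot.job_done())"
```

```text
19.725 [431.56512223 -48.62449085 188.25579742]
the job is handed in; nothing more can be done
None
```

I slid the tea chest into the rail corner and handed the job in at 19.7 s; no verdict is reported. I used three low pushes with the fingers: onto the back arm while squaring it, along to the left arm, then once more onto the back arm. The arm then withdrew to about 190 mm above the hob, touching nothing.

- **Last checks:** The chest's sides measured 2.9–3.0° in world yaw against 2.8° for the rail. Its centre along the back arm was about -96 mm (target -95). The first back-arm push stalled at 10–15 N and the left-arm push at 11 N. The final back-arm push stalled at 5 N, at nearly the same line as the first. The mug and canister showed no visible movement in the pictures.
- **One disagreement:** The top and wrist cameras put the chest about 5–6 mm short of the back arm (x about -60 mm, still within the -67 to -43 mm limit). The finger positions and the close-up from the scene camera show no gap, so I took this to be error in the camera calibration and my estimate of the rail's position.

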